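# Put the bench caddy back in order

## Robot

A 7-joint arm with a two-finger parallel gripper is mounted at the origin on a cart in front of the work surface, level with it; the furniture and walls round the work are solid. World frame = base frame: x ahead of the robot, y to its left, z up, the work surface at z = 0. Lengths are in m, angles in rad, forces in N, time in s.
With the tool pointing down it reaches from about 0.35 to 0.9 m from the base axis. Payload 19.9 kg.
Tool frame: the origin (TCP) lies midway between the tips of the shut fingers; the grasp point (between the pads) lies 19 mm behind it; z points along the fingers, y is the direction in which the jaws open and shut (so a half turn about z gives the same grasp; the last joint's range is limited). The gripper opens to 94 mm and grips with 3 to 60 N. Pads are 16 mm wide; open, the fingers measure 119 mm over their backs; the gripper's body (75 mm by 177 mm) begins 78 mm behind the grasp point.
Start: joints at [-1.216, 0.417, -0.01, 1.614, 0.005, 1.111, -0.053], TCP at [0.242, 0.576, 0.205] pointing down, gripper open.
Joint ranges: [-2.81, 2.81], [-0.39, 2.02], [-1.27, 1.25], [0.06, 2.57], [-1.19, 4.33], [0.19, 2], [-2.82, 2.82]. Speed limits (rad/s): [1.89, 1.89, 2.39, 2.39, 3.01, 3.01, 3.01].

## Interface

Orientations are given as a unit quaternion [w, x, y, z].
In Python, from station import arm gives the robot as it stands. Calls block until the motion is done:
- arm.reach(position, orientation): joint-space move of the TCP to a pose.
- arm.move_l(position, rot=None, feed=0.15, f_stop=None): straight line of the TCP; rot=None keeps the orientation; feed is the mean speed in m/s. With f_stop (N) it stops when the force on the tool has changed by that much, and returns True; else False.
- arm.set_joints(angles): joint-space move.
- arm.gripper_open() and arm.close(): open the fingers fully, or close them until they stop; the grip force is fixed at half the most.
- arm.wait(seconds).
- arm.inverse_kinematics(position, orientation): joint angles nearest the present ones, or None.
- arm.capture(name): name is "side" or "top" or "wrist"; returns the picture (384x512x3 uint8, red, green, blue); there is no depth.
- arm.camera_model(name): a dict with "K" (3x3 intrinsics, pixels), "D" ([k1, k2, p1, p2, k3] as OpenCV has them; the pictures are not rectified), "camera_from_world" (4x4, takes a point from world to camera coordinates); the wrist camera has in their place "mount" (4x4, takes a point from camera to tool coordinates, whose origin is the TCP and whose axes are the flange's). Camera axes: x right, y down, z forward; pixel columns grow to the right and rows downward; lengths in m; the calibration is good to about 2 mm. A picture is of the moment at which its call begins: read the wrist's pose just before it. camera_model takes no time and is no camera call.
A pose or a line that the arm cannot do raises arm.IKError and nothing moves.
- arm.close_job(): hands the job in, once; it reports no verdict.
Readings, each from a call of its own:
- arm.get_time(): time.
- arm.get_joints(): joint angles.
- arm.get_joint_vel(): joint speeds.
- arm.get_joint_efforts(): joint torques, N m.
- arm.get_position(): TCP position.
- arm.get_orientation(): TCP orientation.
- arm.get_wrist_force(): force on the tool from outside, world axes, zero at the start.
- arm.get_ft_torque(): the same for the moment, N m.
- arm.get_grip_width(): finger opening in m.
Only numpy, scipy, OpenCV 4.12 (cv2) and the standard library are available. Lean on these libraries where they do the work, as an engineer would, in place of code of your own. Each camera call takes 0.05 s, during which the arm holds its last target.

## Task

Four things that belong in the square grey bench caddy have been left about the front of the bench. Put each one upright in the holder made for it and all the way down: the roll of sealing film over the steel spindle, the timer in the long black slot, the blue-tipped dropper bottle in the blue cup and the white-tipped dropper bottle in the white cup. Leave the spare roll and droppers far back behind the tip boxes, and do not push away or knock over the purple-capped sample tube that stands nearby.

Things in the scene. Friction and masses are not known exactly. Their poses are not given: they have to be found in the camera images.
- film_roll_mid (a point): Roll of sealing film, off-white, standing on end: 52 mm diameter, 50 mm high, with an open bore of 18 mm right through along its axis. The point is its centre, 25 mm above its underside; z is the roll's axis. 0.11 kg.
- bench_timer_mid (a point): Off-white lab timer with grey display and three coloured buttons, standing upright: 30 mm thick (x), 66 mm wide (y), 62 mm high (z). The point is its centre, 31 mm above its underside; -x is the display side. Grasp it across its thickness. 0.08 kg.
- blue_dropper_mid (a point): Small white dropper bottle with a blue tip: body 24 mm diameter and 40 mm high, narrower tip above it (16 mm diameter), 67 mm high in all, standing upright. The point is on its axis, 33.5 mm above its underside. 0.02 kg.
- white_dropper_mid (a point): Small white dropper bottle with a white tip, otherwise the same as the blue-tipped one (body 24 mm diameter and 40 mm high, 67 mm in all). The point is on its axis, 33.5 mm above its underside. 0.02 kg.
- roll_spindle: Holder for the film roll: an 84 mm square metal plate, fixed in the caddy, with a round black seat and an upright steel rod 7 mm in diameter that tapers to a point over its top 14 mm. Origin: centre of the plate's underside, z up. The seat on which the roll stands is 8 mm above the origin, the rod's tip 62 mm above it. Either end of the roll may be down.
- timer_slot: Holder for the timer: an 84 mm square metal plate, fixed in the caddy, with a black open-topped box on it, inside 44 mm (x) by 78 mm (y). Origin: centre of the plate's underside, z up. The inner floor is 11 mm above the origin, the rim 28 mm. The timer's 66 mm width goes along y; its display may face either way.
- blue_cup: Holder for the blue-tipped dropper: an 84 mm square metal plate, fixed in the caddy, with a low round blue cup, inside 40 mm diameter. Origin: centre of the plate's underside, z up. The cup's floor is 7 mm above the origin, its rim 19 mm.
- white_cup: Holder for the white-tipped dropper: the same as the blue one with a white cup, inside 40 mm diameter, floor 7 mm and rim 19 mm above the origin. The four holder plates lie in the caddy two by two, 88 mm from centre to centre, squared up with one another in an order that changes; their undersides are 5 mm above the worktop. The caddy is a grey tray 186 mm square with an 11 mm high rim, fixed to the bench.
- tube_mid (a point): Sample tube with purple screw cap, 34 mm diameter at the cap, 116 mm high, standing free: leave it alone. The point is on its axis, 56 mm above its underside.
Not all that is in view belongs to the job. Leave any red or turquoise look-alike of the part that bears white_dropper_mid alone. What is shaped like the part that bears film_roll_mid but pink or red is not meant.

How it is judged:
By the outcome, as a careful person would: the job done as asked, in the order asked, and still so for the second after the job is handed in, with the robot touching nothing.
It also fails if it takes over 104 s, if anything falls off the work surface, if the arm or the gripper's body presses on something with over 40 N, if the wrist force passes 120 N, or if a joint passes its speed limit or range.

## Working session

There is one attempt and no reset: what is moved stays moved. The work goes in short steps, each a Python script; the robot and the scene stay as the last script left them, time stands still between calls to the robot, and variables do not carry over. Pictures are saved under pics/ and viewed, and the job is handed in when it is done.

```bash
ls; mkdir -p pics
python3 - <<'E'
from station import arm
import cv2
for n in ["side","top","wrist"]:
    im=arm.capture(n); cv2.imwrite(f"pics/a_{n}.png",im[:,:,::-1]); m=arm.camera_model(n); print(n,{k:__import__('numpy').round(v,3).tolist() for k,v in m.items()})
print(arm.get_time(),arm.get_position(),arm.get_orientation(),arm.get_grip_width())
E
```

```text
pics
side {'K': [[440.602, 0.0, 254.41], [0.0, 440.602, 193.215], [0.0, 0.0, 1.0]], 'D': [-0.102, 0.0, 0.0, 0.0, 0.0], 'camera_from_world': [[0.979, -0.202, -0.002, -0.499], [-0.11, -0.524, -0.844, 0.218], [0.17, 0.827, -0.536, 0.667], [0.0, 0.0, 0.0, 1.0]]}
top {'K': [[444.611, 0.0, 253.464], [0.0, 444.611, 194.032], [0.0, 0.0, 1.0]], 'D': [-0.15, 0.0, 0.0, 0.0, 0.0], 'camera_from_world': [[-0.013, -0.999, -0.041, 0.21], [-0.99, 0.019, -0.136, 0.528], [0.137, 0.039, -0.99, 0.817], [0.0, 0.0, 0.0, 1.0]]}
wrist {'K': [[334.878, 0.0, 258.427], [0.0, 334.878, 193.24], [0.0, 0.0, 1.0]], 'D': [-0.049, 0.0, 0.0, 0.0, 0.0], 'mount': [[0.0, -0.959, -0.283, 0.084], [1.0, -0.0, 0.001, -0.0], [-0.001, -0.283, 0.959, -0.179], [0.0, 0.0, 0.0, 1.0]]}
0.15 [0.24144631 0.57616934 0.20497516] [-4.80391627e-05  1.97090583e-01  9.80385171e-01 -4.65644285e-04] 0.09392666673328443
```

View pics/a_side.png

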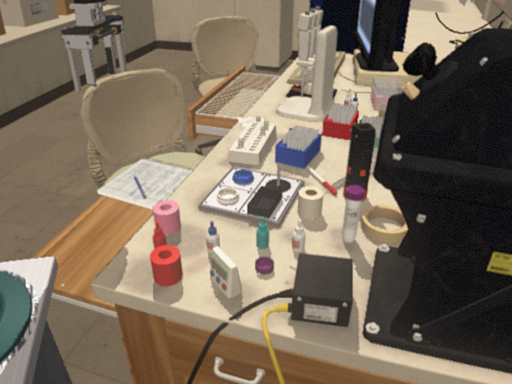

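View pics/a_top.png

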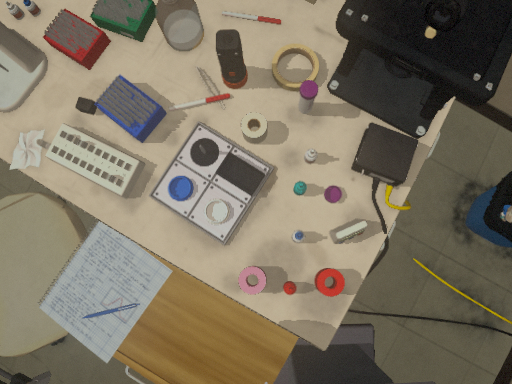

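View pics/a_wrist.png

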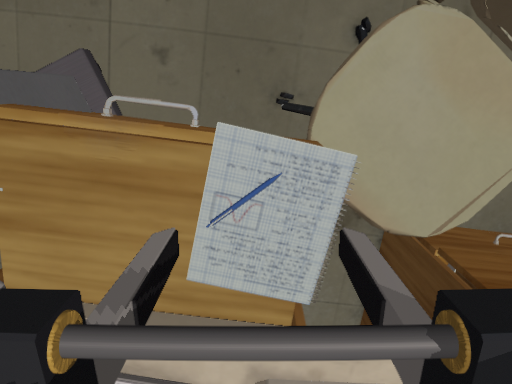

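Side view: film roll (311,203), timer (225,272), blue-tipped dropper (213,236), white-tipped dropper (299,238), tube (354,213). Top view: roll (254,125), timer (350,231), blue (298,237), white (311,155), tube (308,92), caddy about (212,182).

Look-alikes, by top pixel:
- **Roll:** pink (252,280) and red (330,282) rolls, and the tan tape (296,66).
- **Droppers:** turquoise (300,187), red (290,287), and the spares at (12,8) and (30,6).
- **Other:** the purple cap lying at (333,194).

Next are close crops to check the choice.

```bash
cat > h.py <<'E'
import numpy as np, cv2
from station import arm
def cam(n):
    m=arm.camera_model(n); K=np.array(m["K"]);D=np.array(m["D"])
    if n=="wrist":
        from scipy.spatial.transform import Rotation as R
        q=np.array(arm.get_orientation());T=np.eye(4);T[:3,:3]=R.from_quat(q[[1,2,3,0]]).as_matrix();T[:3,3]=arm.get_position()
        C=np.linalg.inv(T@np.array(m["mount"]))
    else: C=np.array(m["camera_from_world"])
    return K,D,C
def ray(c,px):
    K,D,C=c
    p=cv2.undistortPoints(np.array([[px]],float),K,D)[0,0]
    R=C[:3,:3];o=-R.T@C[:3,3];d=R.T@np.array([p[0],p[1],1]);return o,d/np.linalg.norm(d)
def onz(c,px,z):
    o,d=ray(c,px);return o+d*(z-o[2])/d[2]
def proj(c,P):
    K,D,C=c
    return cv2.projectPoints(np.atleast_2d(np.array(P,float)),cv2.Rodrigues(C[:3,:3])[0],C[:3,3],K,D)[0][:,0]
def tri(c1,p1,c2,p2):
    o1,d1=ray(c1,p1);o2,d2=ray(c2,p2)
    t=np.linalg.lstsq(np.stack([d1,-d2],1),o2-o1,rcond=None)[0]
    a=o1+d1*t[0];b=o2+d2*t[1];return (a+b)/2,np.linalg.norm(a-b)
E
python3 - <<'E'
import cv2
a=cv2.imread('pics/a_top.png');cv2.imwrite('pics/c_top.png',cv2.resize(a[80:260,145:395],None,fx=3.2,fy=3.2,interpolation=cv2.INTER_CUBIC)[:, :800])
b=cv2.imread('pics/a_side.png');cv2.imwrite('pics/c_side.png',cv2.resize(b[160:310,190:390],None,fx=4,fy=4,interpolation=cv2.INTER_CUBIC))
E
```

```text
(no output)
```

View pics/c_top.png

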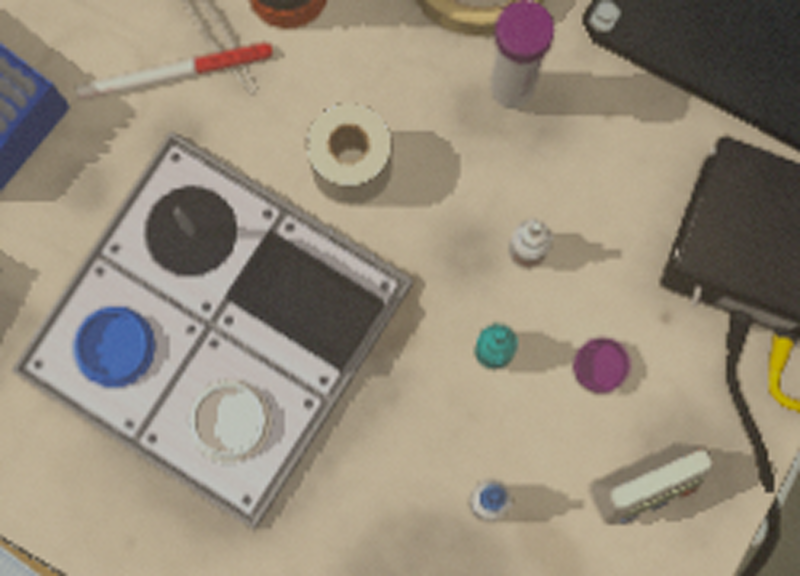

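View pics/c_side.png

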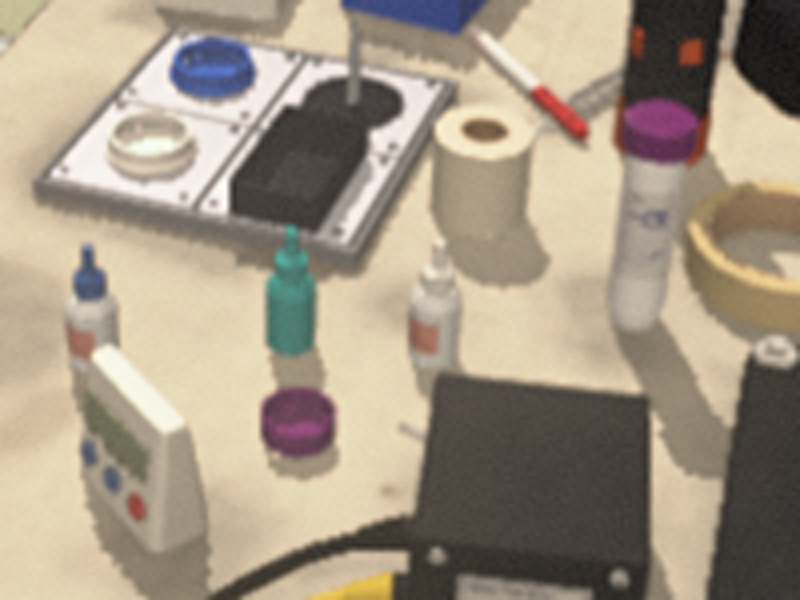

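The crops confirm the choice: the cream roll, the timer (display with blue, blue and red buttons), the blue-tipped and the white-tipped dropper. In the caddy (top crop) the spindle is upper left, the slot upper right, the blue cup lower left and the white cup lower right. Now measuring.

Run:
```python
from h import *
np.set_printoptions(precision=4,suppress=True)
T=cam("top");S=cam("side")
t=lambda u,v:(145+u/3.2-.35,80+v/3.2-.35); s=lambda u,v:(190+u/4-.4,160+v/4-.4)
print("caddy corners z=.011"); P=[onz(T,t(*c),.011) for c in [(172,136),(411,278),(255,524),(20,371)]]
for p in P:print(p)
print([np.linalg.norm(P[i]-P[(i+1)%4]) for i in range(4)],"diag centre",(P[0]+P[2])/2,(P[1]+P[3])/2)
print([np.degrees(np.arctan2(*(P[j]-P[i])[[1,0]])) for i,j in [(0,1),(3,2)]],[np.degrees(np.arctan2(*(P[j]-P[i])[[1,0]])) for i,j in [(0,3),(1,2)]])
print("cross centre", onz(T,t(208,326),.007))
print("caddy side corners",[onz(S,s(*c),.011) for c in [(172,35),(458,88),(38,187),(352,262)]])
print("roll top",onz(T,t(349,146),.05),tri(T,t(349,144),S,s(483,131)))
print("roll hole",onz(S,s(484,130),.05))
print("white tip",tri(T,t(534,228),S,s(441,247)),onz(T,t(534,228),.067))
print("blue tip",tri(T,t(492,495),S,s(88,248)),onz(T,t(492,495),.067),onz(S,s(88,248),.067))
print("tube cap",onz(T,t(525,30),.116))
print("timer top",onz(T,t(661,481),.062), onz(T,t(614,500),.062),onz(T,t(709,460),.062))
print("timer side top",onz(S,s(101,350),.062),onz(S,s(182,422),.062))
print("blue cup rim",onz(T,t(115,346),.024)," white",onz(T,t(231,421),.024))
print("blue cup S",onz(S,s(212,66),.024)," white",onz(S,s(151,142),.024))
print("seat",onz(T,t(191,230),.013),"tip",tri(T,t(176,208),S,s(355,5)))
print("slot",[onz(T,t(*c),.033) for c in [(272,234),(384,300),(345,371),(229,301)]])
```

```text
caddy corners z=.011
[0.6875 0.3146 0.011 ]
[0.5906 0.1626 0.011 ]
[0.4382 0.2617 0.011 ]
[0.5363 0.4112 0.011 ]
[np.float64(0.18020125960799566), np.float64(0.18174198987233914), np.float64(0.17876850874283862), np.float64(0.17938289444311759)] diag centre [0.5628 0.2881 0.011 ] [0.5635 0.2869 0.011 ]
[np.float64(-122.51787278184717), np.float64(-123.2716430683937)] [np.float64(147.41974134072822), np.float64(146.9639796048305)]
cross centre [0.5633 0.2913 0.007 ]
caddy side corners [array([0.5373, 0.4015, 0.011 ]), array([0.6909, 0.3044, 0.011 ]), array([0.44  , 0.2513, 0.011 ]), array([0.5882, 0.1516, 0.011 ])]
roll top [0.6658 0.199  0.05  ] (array([0.6685, 0.1989, 0.0491]), np.float64(0.0022584675240706342))
roll hole [0.67   0.1986 0.05  ]
white tip (array([0.6113, 0.0888, 0.061 ]), np.float64(0.003813662708401692)) [0.608  0.0897 0.067 ]
blue tip (array([0.4525, 0.1185, 0.0633]), np.float64(0.0020823170612675975)) [0.4513 0.1188 0.067 ] [0.4531 0.1135 0.067 ]
tube cap [0.7126 0.0952 0.116 ]
timer top [0.4577 0.0201 0.062 ] [0.4473 0.0479 0.062 ] [ 0.4693 -0.0085  0.062 ]
timer side top [0.4501 0.0459 0.062 ] [ 0.4762 -0.0061  0.062 ]
blue cup rim [0.5491 0.3473 0.024 ]  white [0.5011 0.2747 0.024 ]
blue cup S [0.5507 0.337  0.024 ]  white [0.5035 0.263  0.024 ]
seat [0.6244 0.3015 0.013 ] tip (array([0.6246, 0.3011, 0.0746]), np.float64(0.0028043792191123026))
slot [array([0.6157, 0.248 , 0.033 ]), array([0.5728, 0.1795, 0.033 ]), array([0.5295, 0.204 , 0.033 ]), array([0.5742, 0.2747, 0.033 ])]
```

The top-view measurements agree with each other. The spindle, slot and cups lie within 1–3 mm of a grid built on the caddy's corners, and the roll and dropper heights match the given sizes. The side view's y for the cups was off because I picked the cup wall instead of the rim. Next I move over the roll and refine with the wrist camera.

```bash
cat >> h.py <<'E'
def Q(deg):
    f=np.radians((deg+90)/2);return np.array([0,np.cos(f),np.sin(f),0])
def best(p,deg):
    "jaw angle deg or deg+180: nearest in joints"
    j0=np.array(arm.get_joints());o=[]
    for d in (deg,deg+180,deg-180):
        j=arm.inverse_kinematics(list(p),list(Q(d)))
        if j is not None:o.append((np.abs(np.array(j)-j0).max(),d))
    return min(o)[1]
def go(p,deg):
    d=best(p,deg);arm.reach(list(p),list(Q(d)));return d
def snap(n,f):
    c=cam(n);im=arm.capture(n)[:,:,::-1].copy();cv2.imwrite("pics/"+f,im);return c,im
C0=np.array([.563,.2877]);a=np.array([-.543,-.840]);b=np.array([-.8406,.5417])
SP=C0-.044*a-.044*b;SL=C0+.044*a-.044*b;BC=C0-.044*a+.044*b;WC=C0+.044*a+.044*b
E
python3 - <<'E'
from h import *
t0=arm.get_time()
print(go([.667,.199,.18],90),arm.get_position(),arm.get_time()-t0)
import pickle
c,im=snap("wrist","w_roll.png");pickle.dump(c,open("w_roll.pkl","wb"))
print(proj(c,[[*SP,.013],[*SL,.033],[*WC,.024],[*BC,.024],[.667,.199,.05],[.61,.0892,.067],[.7126,.0952,.116]]))
E
```

```text
90 [0.6665825  0.20028527 0.18006065] 2.0500000000000003
[[355.43331375 136.45998727]
 [286.6771359   87.37072164]
 [339.88998089   3.91727386]
 [413.95942724  60.37144276]
 [256.72779825 185.9991197 ]
 [130.15626777 127.67284317]
 [128.93762252 261.2720291 ]]
```

View pics/w_roll.png

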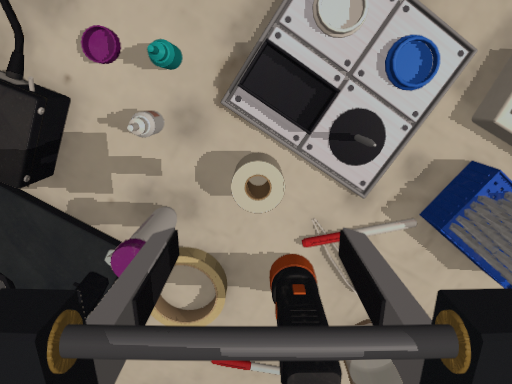

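The wrist view agrees with the predictions to about 2 px: roll (258,186), seat (357,136), blue cup (413,61), tube cap (130,258). Picking the roll.

Run:
```python
from h import *
t0=arm.get_time()
arm.move_l([.6675,.199,.024],feed=.15);print(arm.get_position())
arm.close();print("w",arm.get_grip_width())
arm.move_l([.6675,.199,.15],feed=.2);print("w",arm.get_grip_width(),arm.get_wrist_force())
d=go([*SP,.15],147.2);arm.wait(.2);print(d,arm.get_position(),SP,arm.get_grip_width(),arm.get_time())
c,im=snap("side","s1.png");cv2.imwrite("pics/s1c.png",cv2.resize(im[80:240,180:380],None,fx=4,fy=4,interpolation=cv2.INTER_CUBIC))
snap("wrist","w1.png");snap("top","t1.png")
```

```text
[0.66809891 0.19918355 0.02503685]
w 0.05093514124149224
w 0.05069978296542844 [-0.57193127 -1.05267131 -2.91359216]
147.2 [0.62426191 0.29978049 0.14968123] [0.6238784 0.3008252] 0.050475706844473854 5.925
```

View pics/s1c.png

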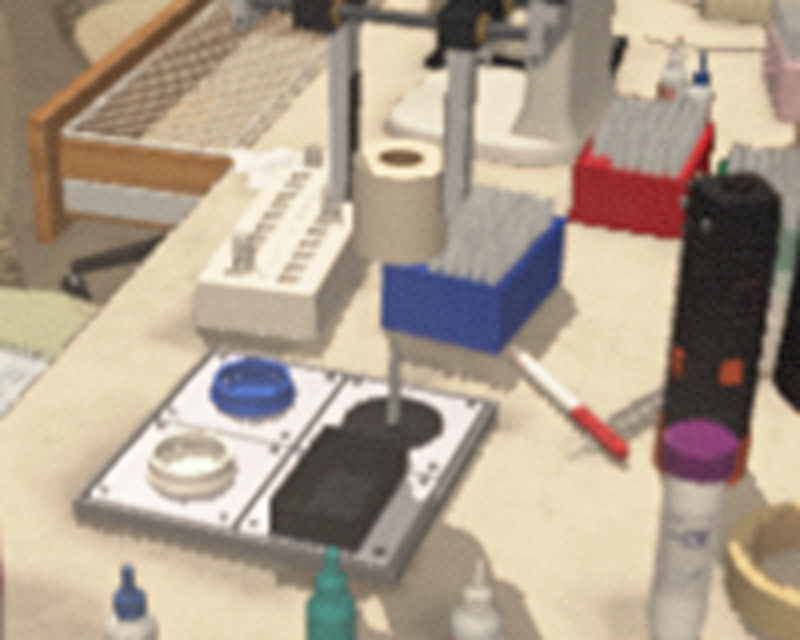

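View pics/w1.png

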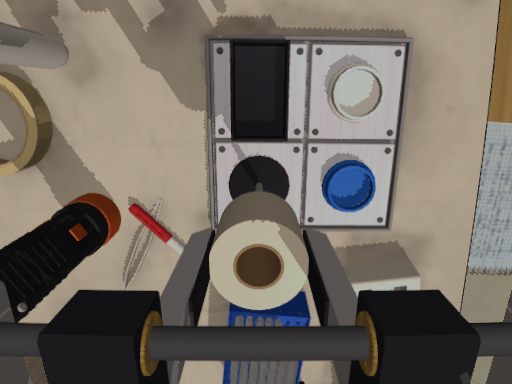

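The roll hangs upright in the jaws: side crop (398,200), wrist view bore (259,267). Checking its bore axis against the rod.

Run:
```python
from h import *
np.set_printoptions(precision=4,suppress=True)
c=cam("wrist")
print("bore",onz(c,(259,267),.1755),"seat",onz(c,(259.5,184),.013),"plate corner screws mid",[onz(c,p,.009) for p in [(222,149),(292,150)]],arm.get_position())
print("caddy corners",[onz(c,p,.011) for p in [(210,39),(410,39),(391,227)]])
print(proj(cam("side"),[[*SP,.067],[*SP,.013]]))
```

```text
bore [0.624  0.3025 0.1755] seat [0.6229 0.3023 0.013 ] plate corner screws mid [array([0.6349, 0.2544, 0.009 ]), array([0.5789, 0.2917, 0.009 ])] [0.624  0.3005 0.1499]
caddy corners [array([0.5882, 0.1679, 0.011 ]), array([0.4384, 0.2631, 0.011 ]), array([0.5341, 0.4147, 0.011 ])]
[[277.3488 164.0762]
 [276.7449 184.6923]]
```

The bore and the seat agree within about 1 mm. Lowering.

Run:
```python
from h import *
x,y=SP+np.array([-.0005,0])
print(arm.move_l([x,y,.085],feed=.12,f_stop=10),arm.get_position())
s=arm.move_l([x,y,.0375],feed=.06,f_stop=8);print(s,arm.get_position(),arm.get_wrist_force())
snap("side","s2.png")
arm.gripper_open();arm.wait(.2)
arm.move_l([x,y,.16],feed=.2)
c,im=snap("side","s3.png");cv2.imwrite("pics/s3c.png",cv2.resize(im[130:290,180:380],None,fx=4,fy=4,interpolation=cv2.INTER_CUBIC));snap("wrist","w3.png");print(arm.get_time())
```

```text
False [0.62371425 0.30102898 0.08559399]
True [0.62275043 0.30051745 0.03696374] [-1.18598209  0.17064134  8.22487084]
9.4833
```

View pics/s3c.png

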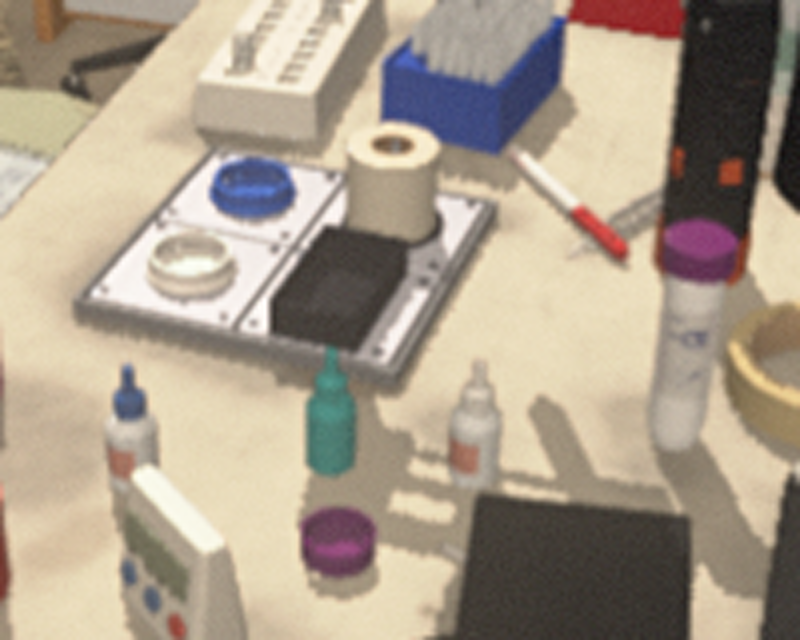

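View pics/w3.png

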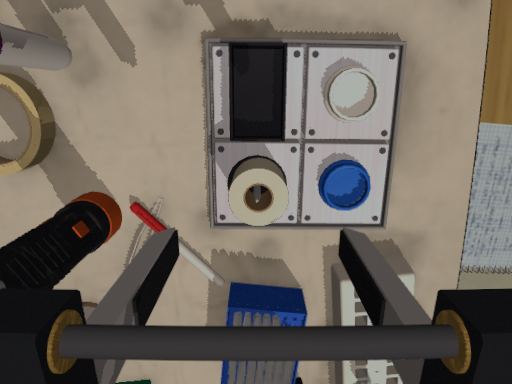

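The roll is seated on the seat with the rod tip inside the bore (wrist 258,195; side crop 393,190). Next is the timer.

Run:
```python
from h import *
print(go([.4537,.0185,.17],22.5),arm.get_position(),arm.get_time(),arm.get_joints())
c,im=snap("wrist","w4.png")
P=[[.4473,.0479,.062],[.4693,-.0085,.062]]
print(proj(c,P))
import pickle;pickle.dump(c,open("w4.pkl","wb"))
```

```text
22.5 [0.45408201 0.01890676 0.16996688] 11.025 [-0.49120338  0.15961143  0.4197965   2.0699896  -0.08080933  0.92711854
  0.36710998]
[[264.88274503 159.18947608]
 [263.01531395 224.19272226]]
```

View pics/w4.png

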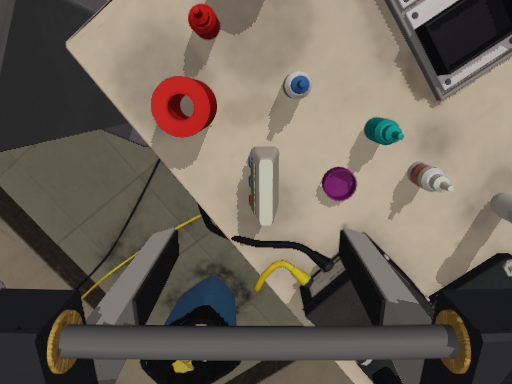

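The timer's top face runs from (264,157) to (265,225), squared with the jaws and on the prediction. Grasping low.

Run:
```python
from h import *
arm.move_l([.454,.0186,.021],feed=.15);print(arm.get_position())
arm.close();arm.wait(.15);print("w",arm.get_grip_width(),arm.get_position())
arm.move_l([.454,.0186,.06],feed=.08);print("w",arm.get_grip_width())
arm.move_l([.454,.0186,.15],feed=.2);print("w",arm.get_grip_width(),arm.get_time())
c,im=snap("side","s5.png");cv2.imwrite("pics/s5c.png",cv2.resize(im[100:300,130:330],None,fx=3,fy=3,interpolation=cv2.INTER_CUBIC))
```

```text
[0.4544591  0.01864098 0.02161591]
w 0.023768541236409868 [0.45394322 0.01858042 0.02097713]
w 0.023953985170046214
w 0.023967783008537035 14.6833
```

View pics/s5c.png

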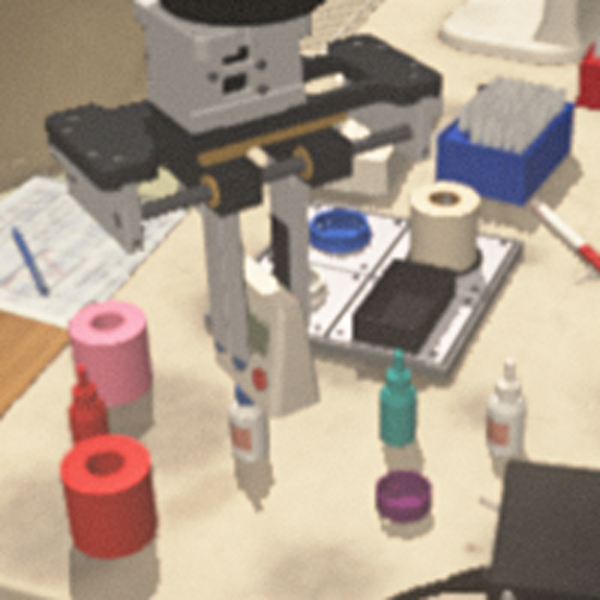

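The timer is held, side crop (280,340). Moving over the slot to check its tilt and alignment.

Run:
```python
from h import *
d=go([*SL,.15],-32.8);arm.wait(.2);print(d,SL,arm.get_position(),arm.get_grip_width(),arm.get_time())
c,im=snap("side","s6.png");cv2.imwrite("pics/s6c.png",cv2.resize(im[80:280,180:380],None,fx=3,fy=3,interpolation=cv2.INTER_CUBIC))
c,im=snap("wrist","w6.png")
import pickle;pickle.dump(c,open("w6.pkl","wb"))
c,im=snap("top","t6.png")
```

```text
-32.8 [0.5760944 0.2269052] [0.57614351 0.22602256 0.15018743] 0.02356252735304147 16.0583
```

View pics/s6c.png

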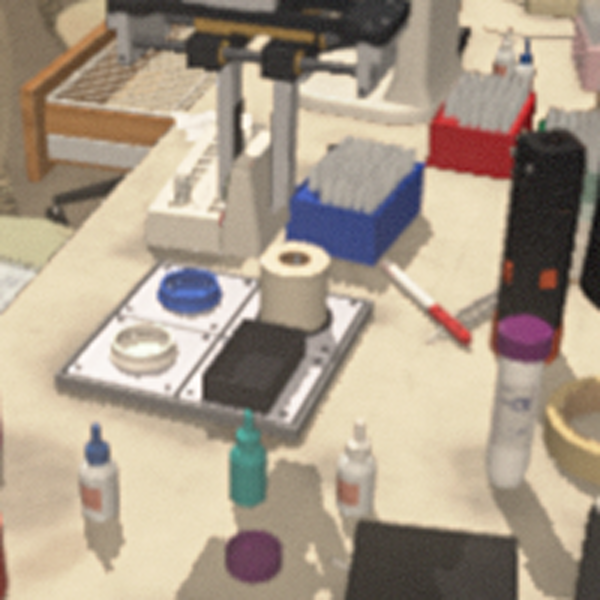

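View pics/w6.png

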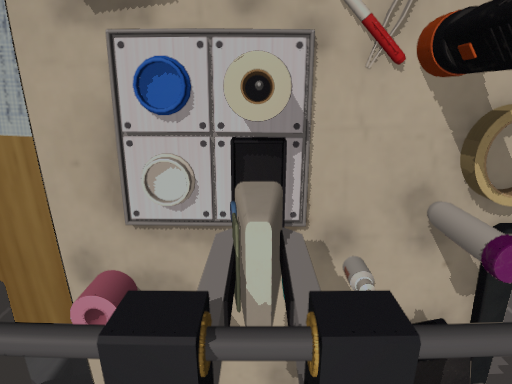

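View pics/t6.png

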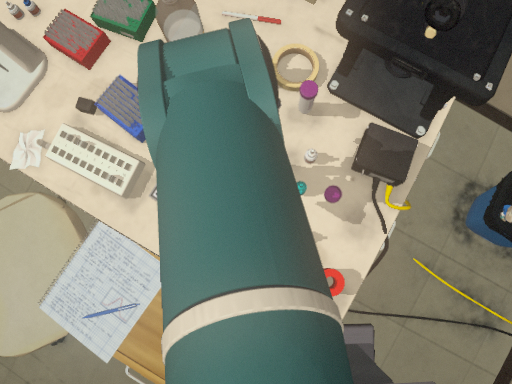

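The timer hangs upright: wrist top face (258,262), slot centre column about 259, display towards the white cup. Lowering with a 2 mm shift for the thicker foot on the display side.

Run:
```python
from h import *
x,y=.577,.2255
arm.move_l([x,y,.075],feed=.12)
s=arm.move_l([x,y,.0365],feed=.05,f_stop=6);print(s,arm.get_position(),arm.get_wrist_force())
arm.gripper_open();arm.wait(.2)
arm.move_l([x,y,.16],feed=.2)
c,im=snap("side","s7.png");cv2.imwrite("pics/s7c.png",cv2.resize(im[130:290,180:380],None,fx=4,fy=4,interpolation=cv2.INTER_CUBIC));snap("wrist","w7.png");print(arm.get_time())
```

```text
False [0.57717922 0.22554375 0.03673698] [ 0.02718481  0.35325028 -1.78405811]
20.125
```

View pics/s7c.png

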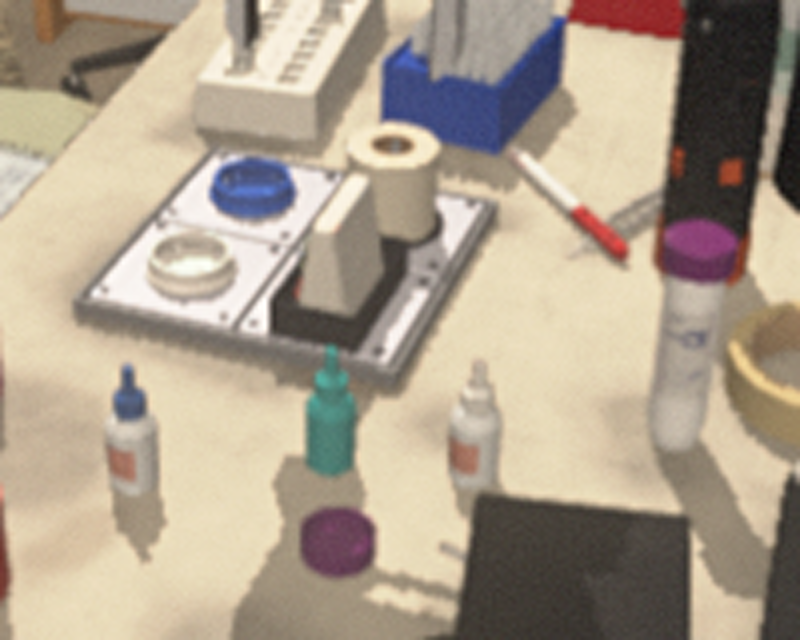

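View pics/w7.png

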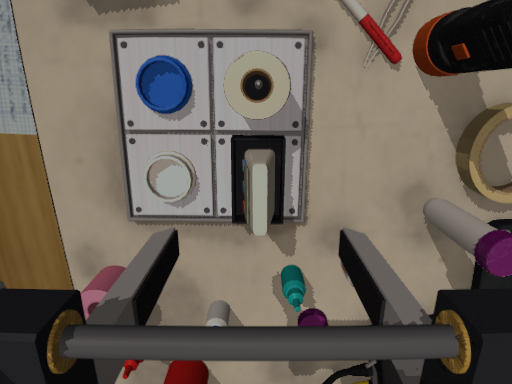

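The timer stands in the slot: wrist (258,190); in the side crop its foot is inside the box. Checking the clearance around the blue cup and the room beside the blue dropper.

Run:
```python
from h import *
np.set_printoptions(precision=4,suppress=True)
T=cam("top");S=cam("side")
print("rack near corners z.04",[onz(T,p,.04) for p in [(143,168),(130,194),(60,124)]])
print("tipbox",[onz(T,p,.06) for p in [(165,108),(147,139)]])
# white rack corner top, side crop s7c(316,110)/(318,140)
print("rack top/bot", tri(T,(143,170),S,(180+318/4,130+108/4)))
print(BC-.06*a,BC+.06*a,BC-.1*a)
d=go([.4525,.1185,.15],57);print(d,arm.get_position(),arm.get_time())
c,im=snap("wrist","w8.png")
print(proj(c,[[.4525,.1185,.067],[.4525,.1185,.04],[.4525,.1185,0]]))
```

```text
rack near corners z.04 [array([0.5878, 0.4204, 0.04  ]), array([0.5362, 0.4457, 0.04  ]), array([0.6864, 0.603 , 0.04  ])]
tipbox [array([0.7036, 0.3735, 0.06  ]), array([0.6415, 0.408 , 0.06  ])]
rack top/bot (array([0.5988, 0.4248, 0.0217]), np.float64(0.022392345318271195))
[0.5825 0.3989] [0.5173 0.2981] [0.6042 0.4325]
-123 [0.4528 0.1187 0.15  ] 21.425
[[258.4744 198.6241]
 [258.4877 189.6419]
 [258.5037 178.8575]]
```

View pics/w8.png

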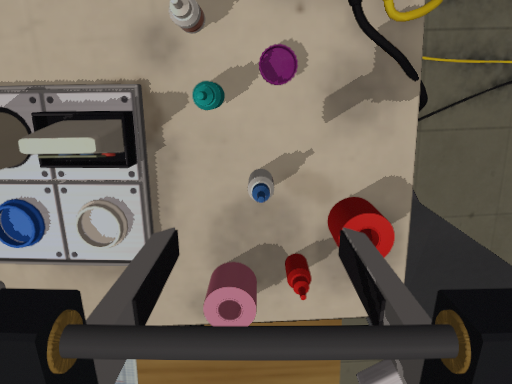

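Blue tip at wrist (261,197), predicted (258,199), so within 2 mm, and the jaws will centre it. The fingers are clear of its neighbours, so I grasp and carry it to the blue cup.

```bash
cat > pp.py <<'E'
from h import *
def pick(x,y,z):
    arm.move_l([x,y,z],feed=.15);arm.close();arm.wait(.1);p=arm.get_position();print("grip",p,arm.get_grip_width())
    arm.move_l([x,y,.15],feed=.2);print("w",arm.get_grip_width())
E
python3 - <<'E'
from pp import *
pick(.4525,.1185,.018)
d=go([*BC,.15],57.1);arm.wait(.1);print(d,BC,arm.get_position(),arm.get_grip_width(),arm.get_time())
c,im=snap("side","s9.png");cv2.imwrite("pics/s9c.png",cv2.resize(im[80:280,150:350],None,fx=3,fy=3,interpolation=cv2.INTER_CUBIC))
c,im=snap("wrist","w9.png")
print(proj(c,[[*BC,.024]]),proj(c,[arm.get_position()]))
E
```

```text
grip [0.45250113 0.11849563 0.0179844 ] 0.023697464457808744
w 0.02385093393093868
-122.9 [0.5499056 0.3484948] [0.55018851 0.3466962  0.15042727] 0.023744697626251705 25.5833
[[257.0944054  185.69225711]] [[257.3727218  241.27652566]]
```

View pics/s9c.png

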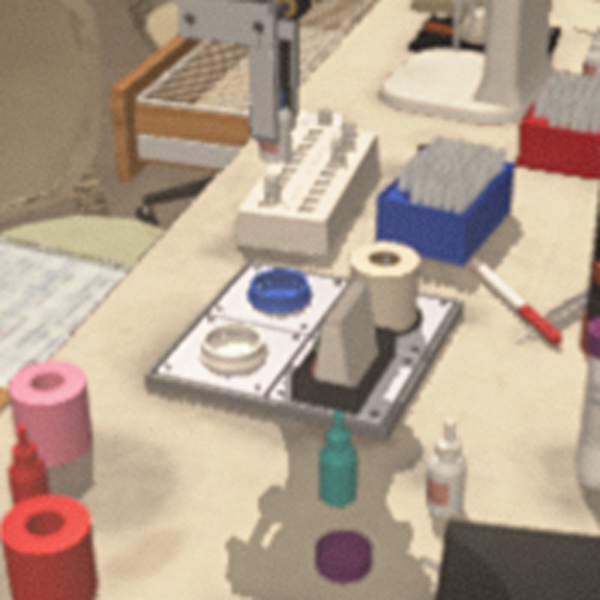

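View pics/w9.png

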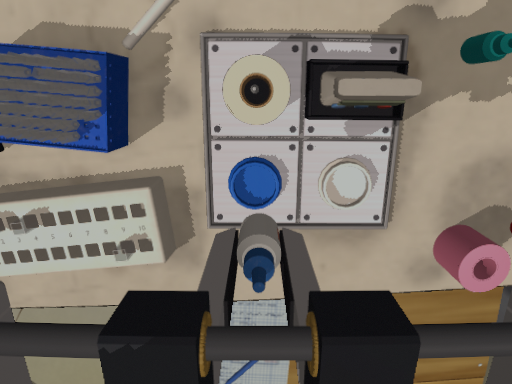

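The bottle hangs upright in the jaws (259,265), with the blue cup at (255,182). Checking both against the camera rays.

Run:
```python
from h import *
np.set_printoptions(precision=4,suppress=True)
c=cam("wrist");im=arm.capture("wrist")[:,:,::-1].copy()
hsv=cv2.cvtColor(im,cv2.COLOR_BGR2HSV);m=cv2.inRange(hsv,(100,120,60),(125,255,255));m[:, :215]=0;m[:,300:]=0;m[:140]=0;m[225:]=0
x,y,w,h=cv2.boundingRect(m);print(x,y,w,h)
print("cup rim",onz(c,(x+w/2,y+h/2),.02),"BC",BC,"tcp",arm.get_position())
print("tip",onz(c,(259,284),.199),"shoulder",onz(c,(259,268),.19))
```

```text
229 157 53 52
cup rim [0.552  0.3493 0.02  ] BC [0.5499 0.3485] tcp [0.5501 0.3477 0.1505]
tip [0.5508 0.3462 0.199 ] shoulder [0.5533 0.3445 0.19  ]
```

The cup and bottle axes agree within 2 mm, against 8 mm of clearance. Lowering.

Run:
```python
from pp import *
x,y=.5505,.3487
arm.move_l([x,y,.065],feed=.15)
s=arm.move_l([x,y,.0300],feed=.05,f_stop=5);print(s,arm.get_position(),arm.get_wrist_force())
arm.wait(.1);arm.gripper_open();arm.wait(.3)
arm.move_l([x,y,.16],feed=.15)
c,im=snap("side","s10.png");cv2.imwrite("pics/s10c.png",cv2.resize(im[130:290,180:380],None,fx=4,fy=4,interpolation=cv2.INTER_CUBIC));snap("wrist","w10.png")
d=go([.61,.089,.17],90);print(d,arm.get_time(),arm.get_position())
c,im=snap("wrist","w11.png")
print(proj(c,[[.61,.089,.067],[.61,.089,0.]]))
```

```text
True [0.5499657  0.3484261  0.02968938] [2.25736986 0.92284702 3.19064085]
270 30.8417 [0.60987826 0.09037182 0.16965712]
[[260.28881609 191.57402869]
 [260.02778332 174.08696368]]
```

View pics/s10c.png

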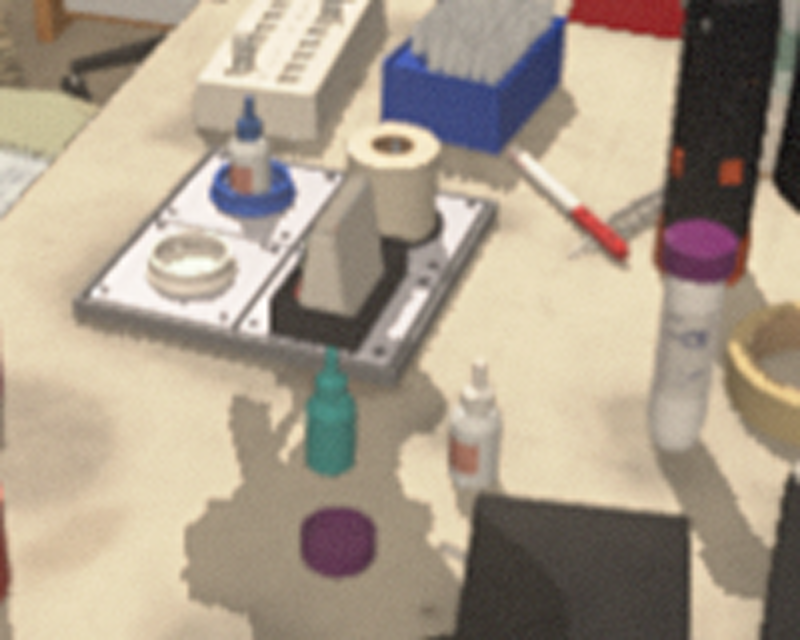

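View pics/w11.png

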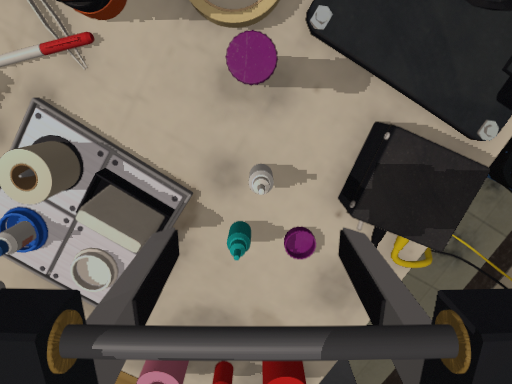

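The blue dropper stands upright in the blue cup, side crop (250,150). The white dropper is at wrist (261,185), on the prediction. The power box corner (342,190) and the purple lid (299,242) are near the finger tracks, so I use jaw angle 115°, which passes between them.

Run:
```python
from pp import *
for d in (115,-65):print(d,arm.inverse_kinematics([.61,.089,.02],list(Q(d))))
arm.reach([.61,.089,.16],list(Q(115)));arm.wait(.1);print(arm.get_position(),arm.get_time())
c,im=snap("wrist","w12.png")
u=np.array([np.cos(np.radians(115)),np.sin(np.radians(115))])
for s in (.047,-.047,.0595,-.0595):
    for z in (.02,.06): q=proj(c,[[.61+u[0]*s,.089+u[1]*s,z]])[0];cv2.circle(im,(int(q[0]),int(q[1])),3,(0,0,255) if z<.05 else (0,255,0),-1)
print(proj(c,[[.61,.089,.067],[.61,.089,0.]]))
cv2.imwrite("pics/w12m.png",im)
```

```text
115 [ 0.53784539  0.94287274 -1.08985756  1.73565791  0.94539997  1.08636587
  1.12764055]
-65 [-0.55907151  0.68379193  0.49700938  1.77460434 -0.43586138  0.79440628
 -0.98005331]
[0.60985894 0.0891836  0.15980478] 33.4417
[[257.46287483 196.89926486]
 [257.59369461 178.02279483]]
```

View pics/w12m.png

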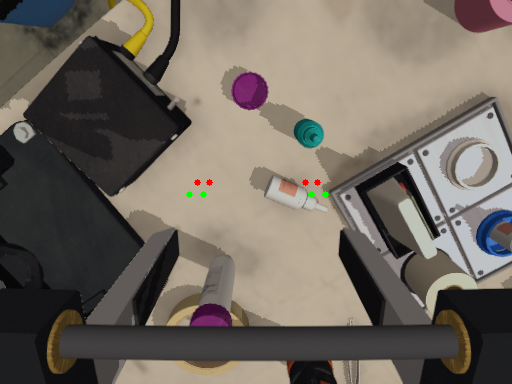

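The white dropper now appears to be lying down at (295,193). The large joint swing to the flipped wrist must have clipped it. Looking from the side.

Run:
```python
from pp import *
c,im=snap("side","s13.png");cv2.imwrite("pics/s13c.png",cv2.resize(im[130:290,180:380],None,fx=4,fy=4,interpolation=cv2.INTER_CUBIC))
c,im=snap("wrist","w13.png")
print(np.round(proj(c,[[.7126,.0952,.116],[.7126,.0952,0]])),arm.get_time())
cv2.imwrite("pics/w13c.png",cv2.resize(im[140:330,180:380],None,fx=3,fy=3,interpolation=cv2.INTER_CUBIC))
```

```text
[[210. 329.]
 [224. 261.]] 33.5917
```

View pics/s13c.png

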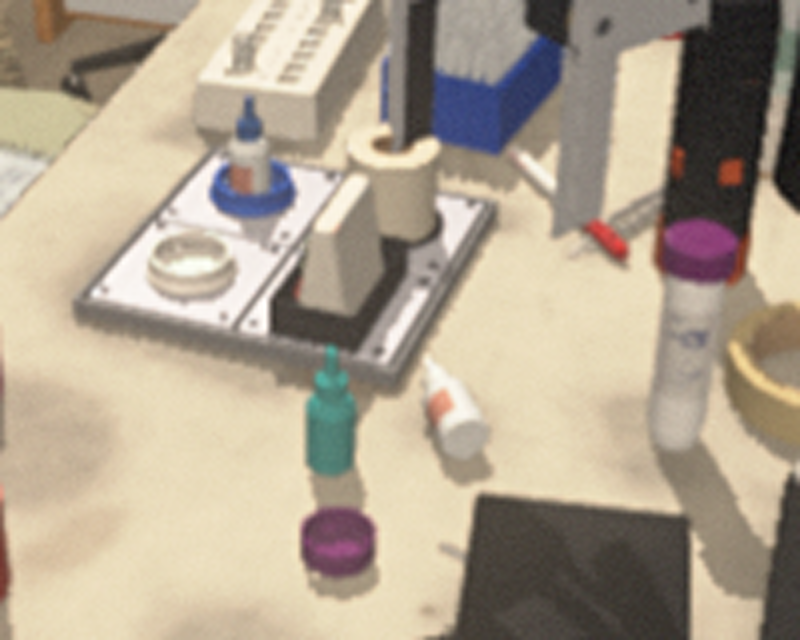

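View pics/w13c.png

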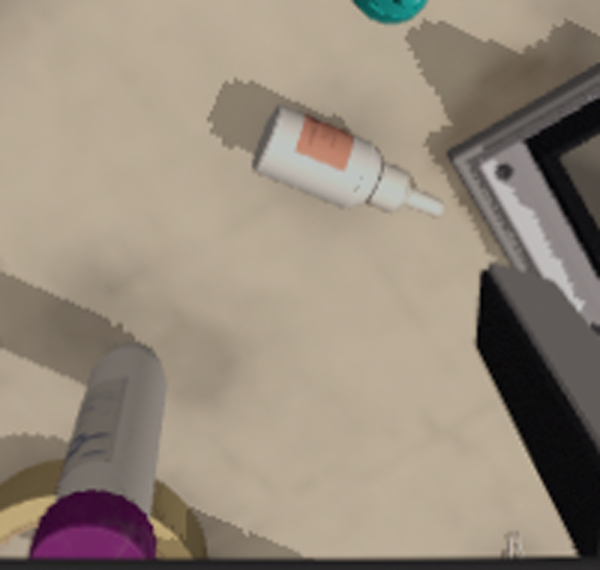

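The dropper lies on its body with its tip towards the caddy. The tube is unmoved, at its predicted pixels. Plan to mend it:
1. Lift the dropper with the tool vertical.
2. Lay it down in open space with its tip towards the robot.
3. Re-grasp it with the tool tilted, turn it upright, stand it on the bench, and regrasp it from above.

First I measure where it lies and check that the arm can make these poses.

```bash
cat >> h.py <<'E'
from scipy.spatial.transform import Rotation as Rot
def Qax(z,y):
    "quaternion wxyz from tool z and y axes"
    z=np.array(z,float);z/=np.linalg.norm(z);y=np.array(y,float);y-=z*(y@z);y/=np.linalg.norm(y)
    q=Rot.from_matrix(np.stack([np.cross(y,z),y,z],1)).as_quat();return q[[3,0,1,2]]
E
python3 - <<'E'
from h import *
np.set_printoptions(precision=4,suppress=True)
c=cam("wrist");f=lambda u,v:(180+u/3-.3,140+v/3-.3)
B,Sh,Tp=[onz(c,f(*p),.012) for p in [(268,143),(372,185),(440,208)]]
e=(Tp-B)/np.linalg.norm(Tp-B);print(B,Sh,Tp,np.linalg.norm(Sh-B),np.linalg.norm(Tp-B),"axis deg",np.degrees(np.arctan2(e[1],e[0])))
T=cam("top");print("turq",onz(T,(299.5,187),.05),"lid",onz(T,(333,194),.012),"redroll",onz(T,(330,281),.05),"reddrop",onz(T,(290,286),.06),"pink",onz(T,(252,279),.05))
j0=[-.559,.684,.497,1.775,-.436,.794,-.98]
# reachability of tilted poses at x
for hx in (.44,.46,.5):
  for az in (0,15,30,-15):
    o=np.array([np.cos(np.radians(az)),np.sin(np.radians(az)),0]);n=np.array([-o[1],o[0],0])
    r=[]
    for th in (40,45,50):
      t=np.radians(th)
      z=o*np.sin(t)-np.array([0,0,1])*np.cos(t)
      for s in (1,-1):
        j=arm.inverse_kinematics([hx,.1,.03],list(Qax(z,s*n)));r.append((th,s,None if j is None else np.round(j,2).tolist()))
    print(hx,az,[(q[0],q[1],q[2] is not None) for q in r]);
    if az==0:print(r[2:4])
E
```

```text
[0.6114 0.1023 0.012 ] [0.6098 0.1411 0.012 ] [0.6073 0.1662 0.012 ] 0.038752580412070387 0.06400692398318306 axis deg 93.68102072298541
turq [0.542  0.1134 0.05  ] lid [0.5325 0.0446 0.012 ] redroll [0.364  0.0609 0.05  ] reddrop [0.3568 0.136  0.06  ] pink [0.37   0.2062 0.05  ]
0.44 0 [(40, 1, False), (40, -1, False), (45, 1, False), (45, -1, False), (50, 1, False), (50, -1, False)]
[(45, 1, None), (45, -1, None)]
0.44 15 [(40, 1, False), (40, -1, False), (45, 1, False), (45, -1, False), (50, 1, False), (50, -1, False)]
0.44 30 [(40, 1, False), (40, -1, False), (45, 1, False), (45, -1, False), (50, 1, False), (50, -1, False)]
0.44 -15 [(40, 1, True), (40, -1, True), (45, 1, True), (45, -1, True), (50, 1, False), (50, -1, False)]
0.46 0 [(40, 1, False), (40, -1, False), (45, 1, False), (45, -1, False), (50, 1, False), (50, -1, False)]
[(45, 1, None), (45, -1, None)]
0.46 15 [(40, 1, False), (40, -1, False), (45, 1, False), (45, -1, False), (50, 1, False), (50, -1, False)]
0.46 30 [(40, 1, False), (40, -1, False), (45, 1, False), (45, -1, False), (50, 1, False), (50, -1, False)]
0.46 -15 [(40, 1, True), (40, -1, True), (45, 1, True), (45, -1, True), (50, 1, False), (50, -1, True)]
0.5 0 [(40, 1, True), (40, -1, True), (45, 1, True), (45, -1, True), (50, 1, False), (50, -1, True)]
[(45, 1, [0.52, 0.83, -1.09, 2.53, 2.3, 1.11, -0.76]), (45, -1, [0.43, 0.74, -0.99, 2.53, 2.32, 1.03, 2.3])]
0.5 15 [(40, 1, True), (40, -1, True), (45, 1, True), (45, -1, True), (50, 1, False), (50, -1, False)]
0.5 30 [(40, 1, True), (40, -1, True), (45, 1, True), (45, -1, True), (50, 1, True), (50, -1, True)]
0.5 -15 [(40, 1, True), (40, -1, True), (45, 1, True), (45, -1, True), (50, 1, True), (50, -1, True)]
```

Lying bottle: base (.611,.102), tip (.607,.166), measured length 64 mm against 67 given, so the fix is sound. The turquoise bottle (.542,.113) and the tube limit the jaw direction. A jaw angle of 28° near the base leaves over 10 mm on both, and the pads will swing the light bottle square. I go back to the first arm branch up high, then pick.

Run:
```python
from h import *
np.set_printoptions(precision=3,suppress=True)
p=arm.get_position();arm.move_l([p[0],p[1],.30],feed=.25)
# normal-branch joints above the bottle, high
arm.set_joints([-.559,.3,.497,1.775,-.436,1.0,-.98]);print(arm.get_position(),arm.get_time())
for d in (28,208,-152):
    j=arm.inverse_kinematics([.611,.116,.16],list(Q(d)));print(d,None if j is None else np.array(j))
```

```text
[0.594 0.132 0.238] 36.425
28 [-0.428  0.465  0.255  1.673 -0.133  1.02   0.359]
208 [-0.792  0.568  0.778  1.686 -0.444  1.073 -2.529]
-152 [-0.792  0.568  0.778  1.686 -0.444  1.073 -2.529]
```

Run:
```python
from h import *
np.set_printoptions(precision=3,suppress=True)
arm.reach([.611,.116,.2],list(Q(28)));arm.wait(.1)
c,im=snap("wrist","w14.png")
u=np.array([np.cos(np.radians(28)),np.sin(np.radians(28))])
for s in (.047,-.047,.0595,-.0595):
    for z in (.005,.06): q=proj(c,[[.611+u[0]*s,.116+u[1]*s,z]])[0];cv2.circle(im,(int(q[0]),int(q[1])),3,(0,0,255) if z<.05 else (0,255,0),-1)
q=proj(c,[[.611,.116,.012]])[0];cv2.circle(im,(int(q[0]),int(q[1])),3,(255,0,0),-1)
cv2.imwrite("pics/w14m.png",im);print(arm.get_time(),arm.get_position())
c,im=snap("side","s14.png");cv2.imwrite("pics/s14c.png",cv2.resize(im[130:290,180:380],None,fx=4,fy=4,interpolation=cv2.INTER_CUBIC))
```

```text
37.825 [0.611 0.116 0.2  ]
```

View pics/w14m.png

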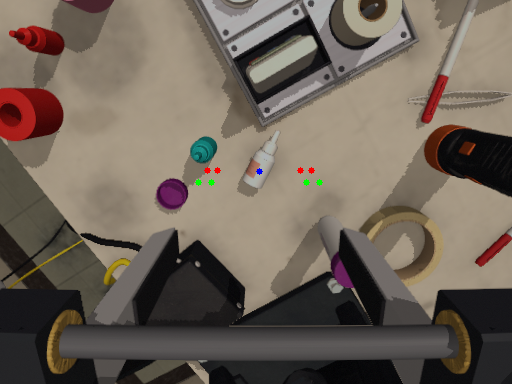

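View pics/s14c.png

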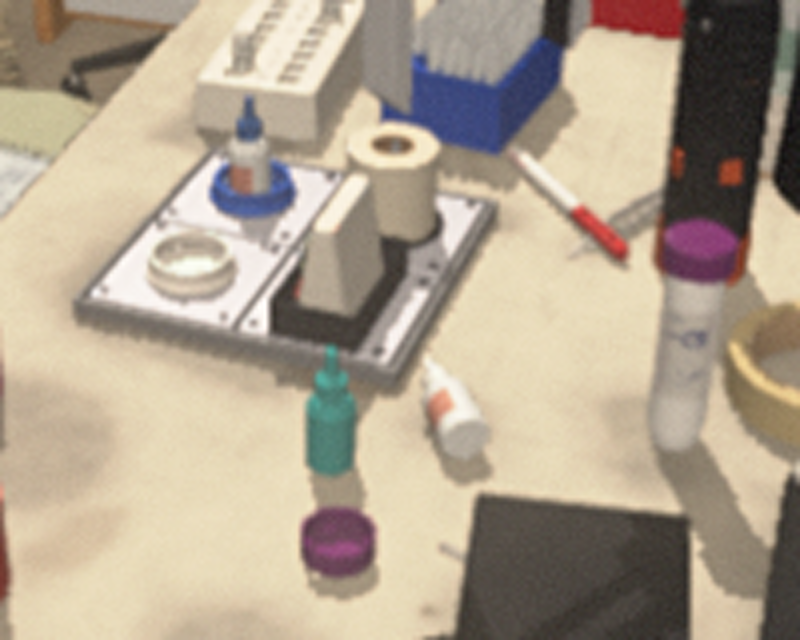

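Run:
```python
from h import *
np.set_printoptions(precision=4,suppress=True)
c=cam("wrist");T=cam("top")
p=onz(T,(299.5,187),.06);print(p,proj(c,[[*p[:2],0],[*p[:2],.04],[*p[:2],.067]]))
im=cv2.imread("pics/w14.png");hsv=cv2.cvtColor(im,cv2.COLOR_BGR2HSV);m=cv2.inRange(hsv,(80,100,50),(95,255,255));print(cv2.boundingRect(m))
# body end points vs bottle axis ends
print([onz(c,q,.012) for q in [(257,184),(278,134)]])
im=im[110:230,140:340];cv2.imwrite("pics/w14c.png",cv2.resize(im,None,fx=4,fy=4,interpolation=cv2.INTER_CUBIC))
```

```text
[0.5405 0.114  0.06  ] [[203.1965 142.5829]
 [196.997  147.9693]
 [191.9606 152.3495]]
(191, 137, 26, 26)
[array([0.6156, 0.1025, 0.012 ]), array([0.6095, 0.163 , 0.012 ])]
```

View pics/w14c.png

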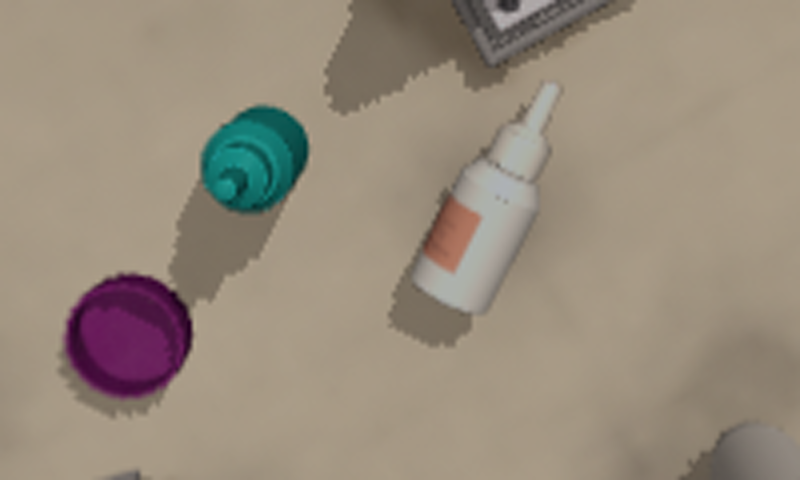

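The turquoise base sits near (206,147), about 25 px from the finger line, so there are at least 5 mm to spare. The grasp dot lies on the bottle's body. Descending.

Run:
```python
from h import *
np.set_printoptions(precision=3,suppress=True)
arm.move_l([.612,.116,.05],feed=.2)
print(arm.move_l([.612,.116,.005],feed=.08,f_stop=8),arm.get_position(),arm.get_wrist_force())
arm.close();arm.wait(.1);print("w",arm.get_grip_width())
arm.move_l([.612,.116,.18],feed=.15);print("w",arm.get_grip_width(),arm.get_time())
c,im=snap("wrist","w15.png");snap("side","s15.png")
z=np.array([0,0,1])
for X,Y in ((.46,.1),(.5,.1),(.5,.0),(.55,.0),(.65,.2)):
  for az in range(-180,180,30):
    o=np.array([np.cos(np.radians(az)),np.sin(np.radians(az)),0]);n=np.array([-o[1],o[0],0]);r=""
    for th in (35,45,55):
      t=np.radians(th)
      for s in (1,-1):
        r+="1" if arm.inverse_kinematics([X,Y,.03],list(Qax(o*np.sin(t)-z*np.cos(t),s*n))) is not None else "0"
    print(X,Y,az,r)
```

```text
False [0.612 0.116 0.005] [ 0.456 -0.026  0.937]
w 0.025763410990162893
w 0.026310151094789753 41.975
0.46 0.1 -180 111111
0.46 0.1 -150 111111
0.46 0.1 -120 111111
0.46 0.1 -90 111111
0.46 0.1 -60 111111
0.46 0.1 -30 111111
0.46 0.1 0 110000
0.46 0.1 30 110000
0.46 0.1 60 110011
0.46 0.1 90 111111
0.46 0.1 120 111111
0.46 0.1 150 111111
0.5 0.1 -180 111111
0.5 0.1 -150 111111
0.5 0.1 -120 111111
0.5 0.1 -90 111111
0.5 0.1 -60 111111
0.5 0.1 -30 111111
0.5 0.1 0 111100
0.5 0.1 30 111100
0.5 0.1 60 111111
0.5 0.1 90 111111
0.5 0.1 120 111111
0.5 0.1 150 111111
0.5 0.0 -180 111111
0.5 0.0 -150 111111
0.5 0.0 -120 111111
0.5 0.0 -90 111111
0.5 0.0 -60 111111
0.5 0.0 -30 111111
0.5 0.0 0 110000
0.5 0.0 30 111111
0.5 0.0 60 111111
0.5 0.0 90 111111
0.5 0.0 120 111111
0.5 0.0 150 111111
0.55 0.0 -180 111111
0.55 0.0 -150 111111
0.55 0.0 -120 111111
0.55 0.0 -90 111111
0.55 0.0 -60 111111
0.55 0.0 -30 111111
0.55 0.0 0 111111
0.55 0.0 30 111111
0.55 0.0 60 111111
0.55 0.0 90 111111
0.55 0.0 120 111111
0.55 0.0 150 111111
0.65 0.2 -180 111100
0.65 0.2 -150 111100
0.65 0.2 -120 111111
0.65 0.2 -90 111111
0.65 0.2 -60 111111
0.65 0.2 -30 111111
0.65 0.2 0 111111
0.65 0.2 30 111111
0.65 0.2 60 111111
0.65 0.2 90 111111
0.65 0.2 120 111111
0.65 0.2 150 111111
```

View pics/w15.png

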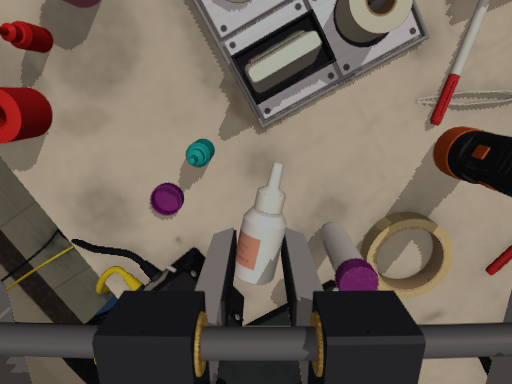

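The bottle is held near its base with its tip up-image (278,165). Tilted poses are reachable with sideways headings. I lay it in the free space near (.455,.11), tip heading about 75°, and look.

Run:
```python
from h import *
np.set_printoptions(precision=3,suppress=True)
T=cam("top")
print("box",[onz(T,p,.06) for p in [(370,122),(352,168),(402,187)]])
G=[.455,.10]
print(arm.inverse_kinematics([*G,.18],list(Q(-15))))
arm.reach([*G,.18],list(Q(-15)));arm.move_l([*G,.04],feed=.2)
print(arm.move_l([*G,.006],feed=.06,f_stop=5),arm.get_position())
arm.gripper_open();arm.wait(.3)
arm.move_l([*G,.18],feed=.2);print(arm.get_time(),arm.get_joints())
c,im=snap("wrist","w16.png")
import pickle;pickle.dump(c,open("w16.pkl","wb"))
snap("side","s16.png")
```

```text
box [array([ 0.665, -0.026,  0.06 ]), array([0.575, 0.013, 0.06 ]), array([ 0.537, -0.081,  0.06 ])]
[-0.662  0.168  0.42   2.035 -0.084  0.955 -0.46 ]
True [0.455 0.1   0.005]
46.85 [-0.67   0.17   0.429  2.035 -0.086  0.956 -0.458]
```

View pics/w16.png

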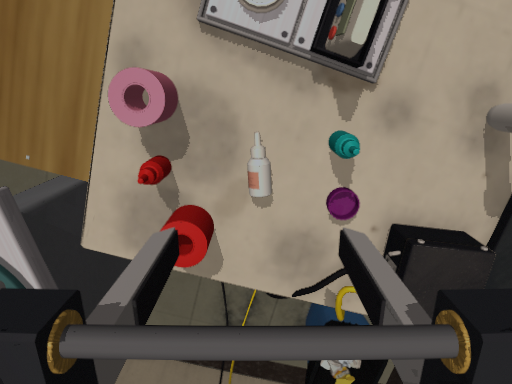

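The bottle lies at base (260,194), tip (257,134), clear of the other things. Computing its axis and checking the tilted pick (40° from vertical) and the stand-up pose (50°).

```bash
cat > tp.py <<'E'
from h import *
import pickle
np.set_printoptions(precision=4,suppress=True)
c=pickle.load(open("w16.pkl","rb"))
B=onz(c,(260.3,193.5),.012);Tp=onz(c,(257,133.5),.012);e=(Tp-B)/np.linalg.norm(Tp-B)
zz=np.array([0,0,1.]);th=np.radians(40);hb=.028;d=.006
def pickpose(e):
    t0=-zz*np.cos(th)-e*np.sin(th);x0=e*np.cos(th)-zz*np.sin(th);return t0,Qax(t0,np.cross(t0,x0))
t0,q0=pickpose(e);G=B+hb*e;P0=G+d*t0
azp=np.radians(90);f=np.array([np.cos(azp),np.sin(azp),0])
t1=f*np.cos(th)-zz*np.sin(th);x1=zz*np.cos(th)+f*np.sin(th);q1=Qax(t1,np.cross(t1,x1))
S1=np.array([.465,.15,0]);P1=S1+hb*zz+d*t1
E
python3 - <<'E'
from tp import *
print(B,Tp,np.linalg.norm(Tp-B),np.degrees(np.arctan2(e[1],e[0])),"P0",P0,"P1",P1)
for P,q in ((P0,q0),(P0+.17*zz,q0),(P1,q1),(P1+.15*zz,q1)):
    j=arm.inverse_kinematics(list(P),list(q));print(None if j is None else np.array(j))
im=cv2.imread("pics/w16.png");cv2.imwrite("pics/w16c.png",cv2.resize(im[120:210,200:320],None,fx=5,fy=5,interpolation=cv2.INTER_CUBIC))
E
```

```text
[0.4499 0.0803 0.012 ] [0.4632 0.1433 0.012 ] 0.06431062155695909 78.12075614217939 P0 [0.4549 0.104  0.0074] P1 [0.465  0.1546 0.0241]
[-0.8646  0.7697  0.3295  1.8491  0.2869  1.0804 -0.976 ]
[-0.8895  0.4966  0.3585  1.806   0.3357  1.3746 -0.8887]
[ 0.6076  0.7549 -0.5468  2.1001 -0.8167  0.7076  0.8823]
[-0.1885  0.397   0.4001  2.1082 -1.0965  1.2401  0.9039]
```

View pics/w16c.png

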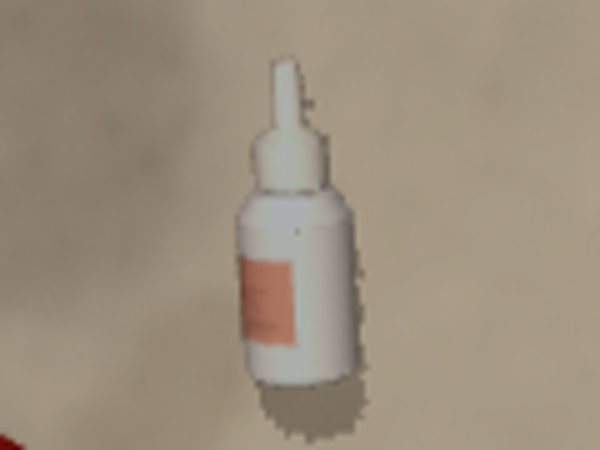

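Corner picks refined: base (260,195.5), tip (257,132), so the length is about 67 mm as given. Doing the tilted pick.

```bash
sed -i 's/(260.3,193.5)/(260.3,195.5)/;s/(257,133.5)/(257,132.3)/' tp.py
python3 - <<'E'
from tp import *
print(np.linalg.norm(Tp-B),P0)
arm.reach(list(P0+.17*zz),list(q0));arm.wait(.1);print(arm.get_position(),arm.get_time())
arm.move_l(list(P0+.04*zz),feed=.2);
c,im=snap("wrist","w17.png");snap("side","s17.png")
E
python3 -c "
import cv2
im=cv2.imread('pics/s17.png');cv2.imwrite('pics/s17c.png',cv2.resize(im[140:300,130:330],None,fx=4,fy=4,interpolation=cv2.INTER_CUBIC))"
```

```text
0.06778307476168047 [0.4544 0.1018 0.0074]
[0.4543 0.1007 0.1774] 47.6333
```

View pics/s17c.png

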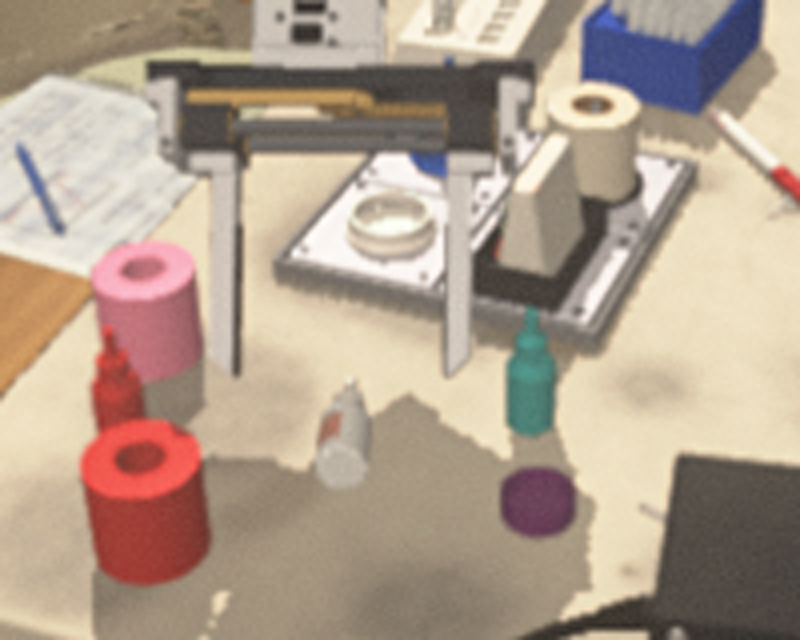

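View pics/w17.png

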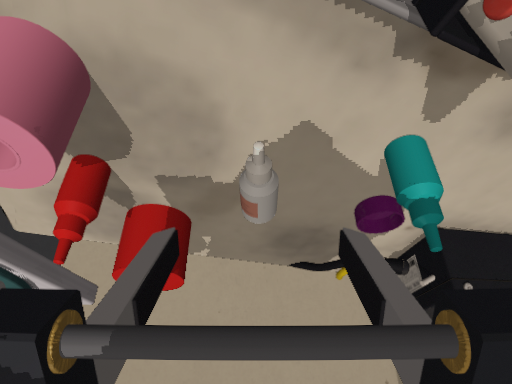

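The fingers straddle the bottle, which is centred at wrist (258,195), and the pink roll is to the left and clear. Finishing the pick, guarded by force.

Run:
```python
from tp import *
print(arm.move_l(list(P0),feed=.06,f_stop=8),arm.get_position(),arm.get_wrist_force())
arm.close();arm.wait(.1);print("w",arm.get_grip_width(),arm.get_position())
arm.move_l(list(P0+.17*zz),feed=.15);print("w",arm.get_grip_width())
j=arm.inverse_kinematics(list(P1+.15*zz),list(q1));print(np.array(j),np.array(arm.get_joints()))
arm.reach(list(P1+.15*zz),list(q1));arm.wait(.1);print(arm.get_position(),arm.get_time(),arm.get_grip_width())
c,im=snap("wrist","w18.png");c,im=snap("side","s18.png");cv2.imwrite("pics/s18c.png",cv2.resize(im[80:280,100:350],None,fx=3,fy=3,interpolation=cv2.INTER_CUBIC))
```

```text
False [0.4545 0.1018 0.0075] [ 0.3929 -0.3327 -0.0691]
w 0.024011600904466218 [0.4544 0.1018 0.0074]
w 0.023504439411262287
[ 0.6144  0.4262 -0.549   2.0819 -0.818   0.9776  0.6684] [-0.8884  0.496   0.3607  1.8098  0.3356  1.3725 -0.8883]
[0.4648 0.155  0.1741] 54.0583 0.02353541373327972
```

View pics/s18c.png

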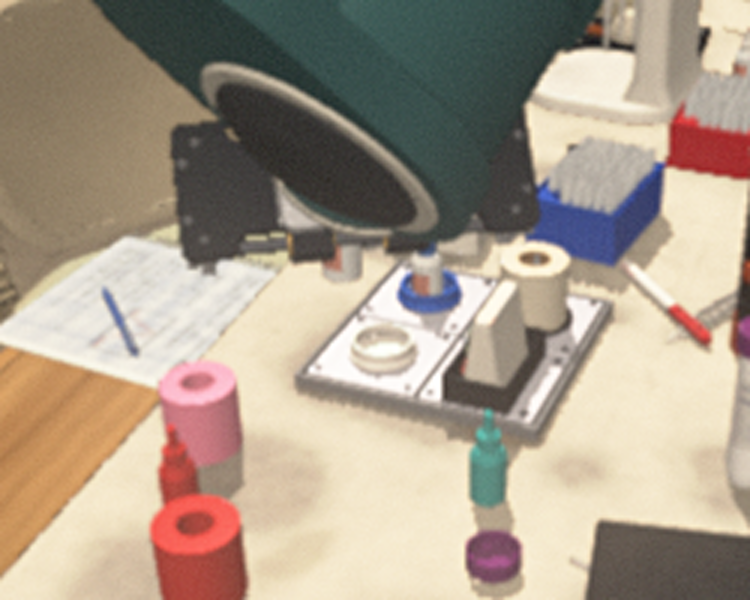

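View pics/w18.png

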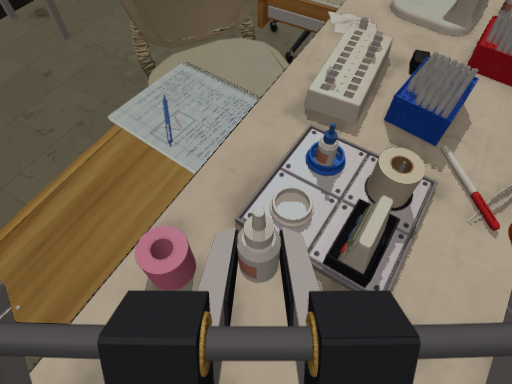

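The bottle is upright in the tilted jaws, wrist (258,245). Standing it on the bench.

Run:
```python
from tp import *
arm.move_l(list(P1+.03*zz),feed=.2);print(arm.get_wrist_force())
print(arm.move_l(list(P1-.003*zz),feed=.03,f_stop=3),arm.get_position(),P1,arm.get_wrist_force())
arm.wait(.2)
c,im=snap("side","s19.png");cv2.imwrite("pics/s19c.png",cv2.resize(im[140:300,130:330],None,fx=4,fy=4,interpolation=cv2.INTER_CUBIC));print(arm.get_time())
```

```text
[0.8046 0.21   0.48  ]
True [0.4649 0.1547 0.0218] [0.465  0.1546 0.0241] [-0.6648 -2.122   6.6245]
56.175
```

View pics/s19c.png

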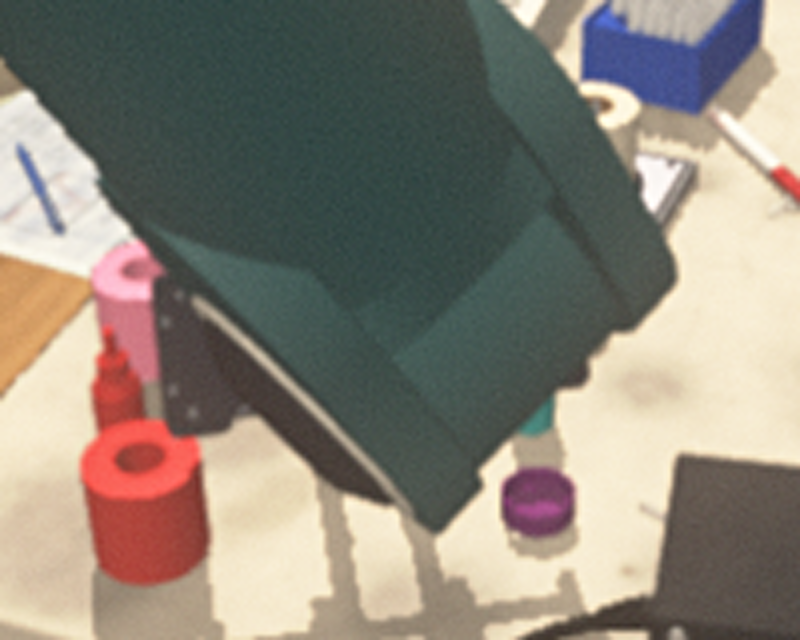

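Run:
```python
from tp import *
arm.gripper_open();arm.wait(.3)
p=np.array(arm.get_position())
c,im=snap("wrist","w20.png")
arm.move_l(list(p-.10*t1),feed=.12)
p=np.array(arm.get_position());arm.move_l([p[0],p[1],.22],feed=.25)
c,im=snap("wrist","w21.png");print(arm.get_time(),arm.get_position())
print(proj(c,[[.465,.15,.067],[.465,.15,0]]))
snap("side","s21.png")
```

```text
59.4 [0.4638 0.0789 0.2192]
[[260.5246 243.2801]
 [260.328  266.2095]]
```

View pics/w21.png

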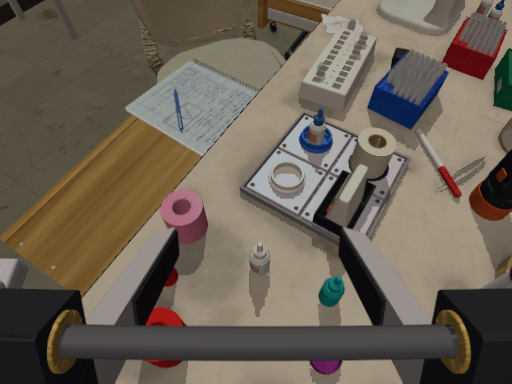

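The white dropper stands upright at wrist (260,243)–(260,268), exactly as planned. I bring the tool vertical with a straight-line move (no joint swing) and regrasp it from above.

Run:
```python
from tp import *
p=arm.get_position()
arm.move_l([.465,.13,.25],rot=list(Q(28)),feed=.15)
arm.move_l([.465,.152,.18],rot=list(Q(57)),feed=.15)
arm.wait(.1);print(arm.get_position(),arm.get_time(),np.array(arm.get_joints()))
c,im=snap("wrist","w22.png");print(proj(c,[[.465,.15,.067],[.465,.15,0]]))
c,im=snap("side","s22.png")
```

```text
[0.4656 0.1516 0.1808] 61.35 [ 0.1961  0.2585 -0.6578  1.9523  0.1884  0.9902  0.4422]
[[256.8475 190.5597]
 [257.0344 173.7932]]
```

View pics/w22.png

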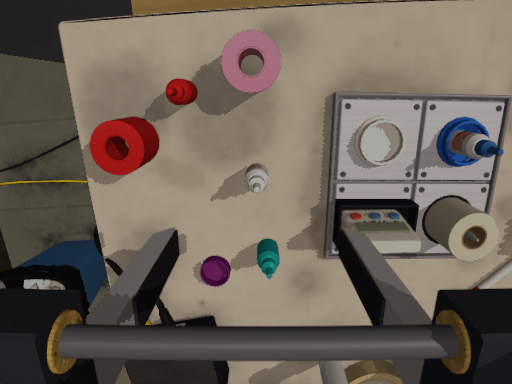

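View pics/s22.png

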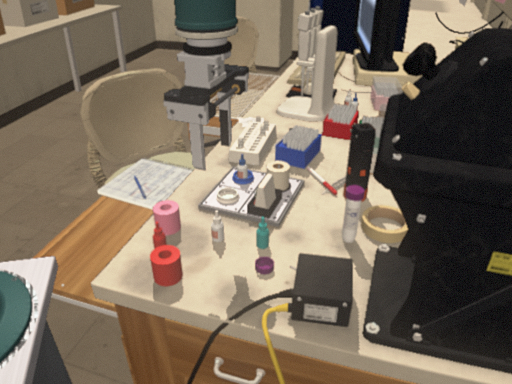

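White tip at wrist (256,187), within 3 mm of the prediction, and all the others are unmoved. Pick and carry in straight lines to the white cup.

Run:
```python
from pp import *
np.set_printoptions(precision=4,suppress=True)
arm.move_l([.465,.151,.08],feed=.2)
pick(.465,.151,.018)
arm.move_l([*WC,.15],feed=.15);arm.wait(.2);print(WC,arm.get_position(),arm.get_grip_width(),arm.get_time())
c,im=snap("wrist","w23.png");print(proj(c,[[*WC,.024]]),onz(c,(259,184),.024))
c,im=snap("side","s23.png");cv2.imwrite("pics/s23c.png",cv2.resize(im[80:280,150:350],None,fx=3,fy=3,interpolation=cv2.INTER_CUBIC))
```

```text
grip [0.465 0.151 0.018] 0.02400835263815558
w 0.023864098759085954
[0.5021 0.2746] [0.5023 0.2738 0.1501] 0.023630381668914364 65.8667
[[259.2747 186.0651]] [0.5003 0.2755 0.024 ]
```

View pics/w23.png

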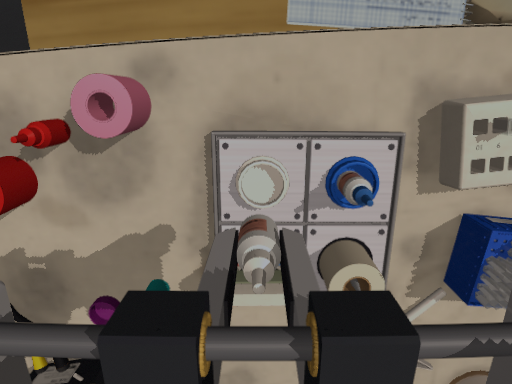

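View pics/s23c.png

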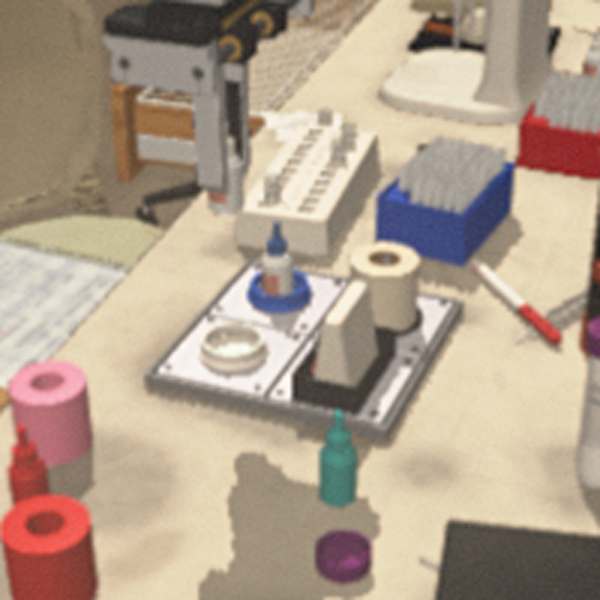

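The white cup is at (263,185), predicted (259,186), so I shift the target about 1.5 mm and lower.

Run:
```python
from pp import *
x,y=.504,.2755
arm.move_l([x,y,.065],feed=.15)
s=arm.move_l([x,y,.0300],feed=.05,f_stop=5);print(s,arm.get_position(),arm.get_wrist_force())
arm.wait(.1);arm.gripper_open();arm.wait(.3)
arm.move_l([x,y,.20],feed=.15)
arm.move_l([.45,.15,.30],feed=.25)
c,im=snap("side","s24.png");cv2.imwrite("pics/s24c.png",cv2.resize(im[130:290,180:380],None,fx=4,fy=4,interpolation=cv2.INTER_CUBIC));snap("wrist","w24.png");snap("top","t24.png");print(arm.get_time())
```

```text
True [0.50352076 0.27525006 0.02964427] [1.48338863 0.49940511 2.37939739]
71.1833
```

View pics/s24c.png

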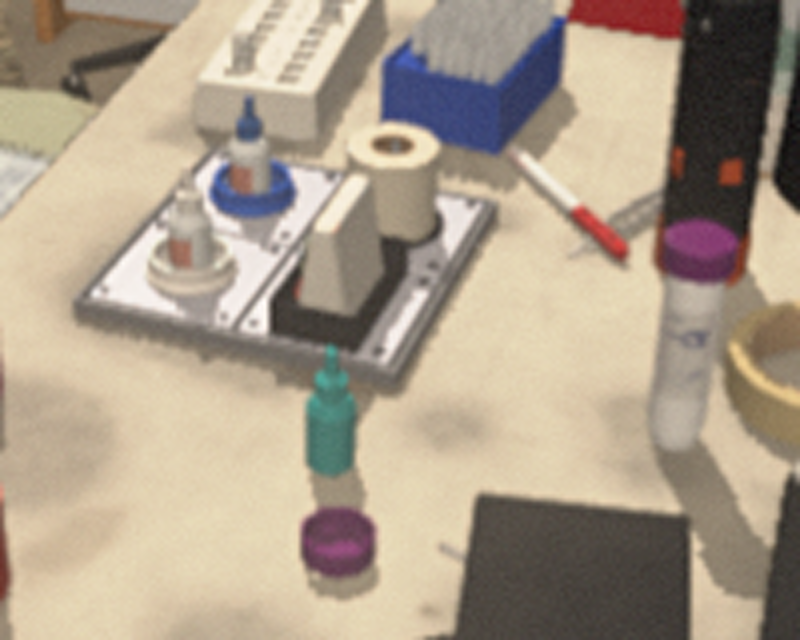

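View pics/w24.png

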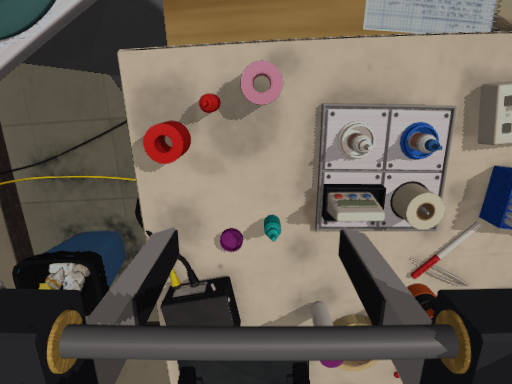

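View pics/t24.png

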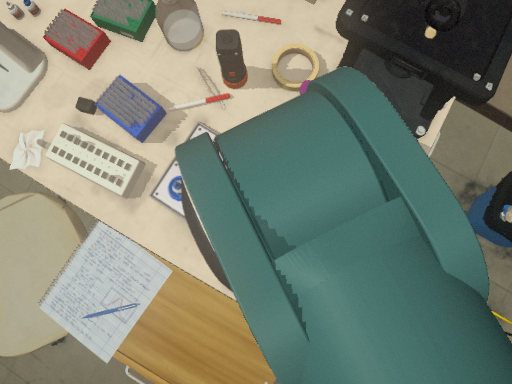

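All four stand in their holders: side crop blue (250,150), white (188,225), timer (340,250), roll (393,185). The tube is unmoved at (700,250), the same pixel as before. Handing in.

Run:
```python
from station import arm
print(arm.get_time(),arm.close_job())
```

```text
the job is handed in; nothing more can be done
71.1833 None
```

All four things are in their holders, placed in the order asked: roll on the spindle, timer in the slot, blue-tipped dropper in the blue cup, white-tipped dropper in the white cup. I handed the job in at 71.2 s of the 104 s allowed.

- **Mishap and repair:** I knocked over the white-tipped dropper, most likely when the arm swung round to a flipped wrist pose above it. I laid it down in open space, turned it upright with a tilted grasp, stood it on the bench and regrasped it from above. It then went into its cup normally.
- **Last checks:** The final side and wrist pictures show all four upright in their holders and the gripper clear. The purple-capped tube stands at the same side-view pixels as before, and the look-alikes near the caddy and the spare droppers far back stayed put.
- **Seating:** The roll and both droppers met their floors by contact at the expected heights. The timer went down to its expected height without a clear contact force before I released it, so only the pictures confirm that it is all the way down.
- **Disagreements:** The cup pixel positions from the wrist camera were 2–4 mm off the top-camera values, within the 8 mm clearance. At the end the arm blocked most of the caddy from the top camera, so the last check rests on the side and wrist views. I did not log forces during the swing that knocked the dropper over; the wrist forces I read stayed below 9 N.

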